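# Change the gear on the coil winder

## Robot

A 6-joint arm with a two-finger parallel gripper is mounted at the origin on a cart in front of the work surface, level with it; the furniture and walls round the work are solid. World frame = base frame: x ahead of the robot, y to its left, z up, the work surface at z = 0. Lengths are in mm, angles in rad, forces in N, time in s.
With the tool pointing down it reaches from about 350 to 925 mm from the base axis. Payload 6.4 kg.
Tool frame: the origin (TCP) lies midway between the tips of the shut fingers; the grasp point (between the pads) lies 19 mm behind it; z points along the fingers, y is the line along which they close (so a half turn about z gives the same grasp; the last joint's range is limited). The gripper opens to 85 mm and grips with 20 to 120 N. Pads are 22 mm wide; open, the fingers measure 114 mm over their backs; the gripper's body (76 mm by 85 mm) begins 54 mm behind the grasp point. The pads swing forward as they close: fully open they stand 13 mm farther back than shut.
Start: joints at [-1.463, 0.245, 1.558, -0, 1.339, -0.174], TCP at [180.76, -624.372, 231.29] pointing down, gripper open.
Joint ranges: [-3.13, 3.13], [-1.02, 2.26], [0.13, 2.54], [-0.95, 4.09], [0.21, 2.88], [-2.74, 2.74]. Speed limits (rad/s): [2.57, 2.57, 3.14, 3.14, 3.14, 3.14].

## Interface

Orientations are given as a rotation vector (axis times angle).
In Python, from station import arm, snapshot, order gives the robot as it stands. Calls block until the motion is done:
- arm.movep(position, orientation): joint-space move of the TCP to a pose.
- arm.servo_line(position, rot=None, max_speed=150): straight line of the TCP; rot=None keeps the orientation; max_speed is the mean speed in mm/s.
- arm.move_j(angles): joint-space move.
- arm.grip(opening, effort=None): finger opening in mm; effort is the grip in N (None keeps the last); returns when the fingers have stopped.
- arm.pause(seconds).
- arm.solve_ik(position, orientation): joint angles nearest the present ones, or None.
- arm.observe(): the state.
- snapshot(name): name is "scene" or "top"; returns a dict with "frame" (480x640x3 uint8, red, green, blue), "fx", "fy", "cx", "cy" (pixels), "R" (3x3) and "t" (3): a world point X has camera coordinates R X + t. Camera axes: x right, y down, z forward; pixel columns grow to the right and rows downward; lengths in mm; the calibration is good to about 2 mm. A picture is of the moment at which its call begins. There is no depth.
A pose or a line that the arm cannot do raises arm.IKError and nothing moves.
- order.sign_off(): hands the job in; it is judged then, once.
The state is a dict: "clock": time; "q": joint angles; "qd": joint speeds; "effort": joint torques, N m; "eef_pos": TCP position; "tcp_rot": TCP orientation; "ft_force": force on the tool from outside, world axes, zero at the start; "ft_torque": the same for the moment, N m; "width": finger opening in mm; "gripper_force": force on a finger pad.
Only numpy, scipy, OpenCV 4.12 (cv2) and the standard library are available. Lean on these libraries where they do the work, as an engineer would, in place of code of your own. Each camera call takes 0.05 s, during which the arm holds its last target. There are 200 camera calls.

## Task

Change the gear on the coil winder's gear head: lift the small gear off the stub shaft and lay it flat, hub up, in the round steel dish, then put the large gear on the stub shaft hub up, turned so that its teeth mesh with the pinion, and push it gently down until it sits fully home on the shaft's collar. Do not force the teeth, and leave the bottle, the jar, the fan and the solder spool where they are.

Things in the scene. Friction and masses are not known exactly. Their poses are not given: they have to be found in the camera images.
- gear_head: Grey gear head of a coil winder, fixed: base plate 210 x 124 x 10 mm, long side along own x. Origin: centre of its underside. Stub shaft at own x = -45 mm, pinion at x = +25 mm (both y = 0); behind it (x 63 to 103, y +-55 mm) a drive housing rises to 72 mm. Low rails (tops 20 mm above the bench) beside the stub, inner faces at y = +-56 mm.
- stub_seat (a point): On the stub shaft's axis at the top of its 28 mm wide collar (14 mm above the bench), where a seated gear's underside lies. The upright 16 mm thick steel shaft rises 36 mm above this point; its last 6 mm taper to 7 mm. Axes as gear_head's.
- pinion_axis (a point): On the pinion's upright axis at the underside of its teeth: level with stub_seat, 70 mm from it along gear_head's +x. The dark steel pinion: 10 teeth, 58 mm over the tips, pitch radius 25 mm, 14 mm thick, a low 3 mm nut on top.
- pinion (a joint): Pinion's angle about its upright axis (rad, counter-clockwise from above). Stays where left; 0.05 N m of friction. At 0 a tooth points straight at the stub (gear_head's -x); teeth every 36 degrees. The large gear meshes when its yaw relative to gear_head is 10 degrees minus 25/45 of this angle, plus any multiple of 20 degrees; play about +-2 mm at the rim.
- large_gear: Bright metal gear, 18 teeth, 98 mm over the tips (pitch radius 45 mm), toothed disc 14 mm thick; hexagonal hub 34 mm across flats rises 30 mm above it; 19 mm bore right through; about 0.3 kg. Origin: centre of the underside, own z up through the hub. Own x points through a tooth and squarely out of a hub flat. Tooth ends chamfered 1 to 2 mm. Starts flat on the bench, hub up.
- small_gear: Bright metal gear like the large one but 12 teeth, 68 mm over the tips; same 14 mm disc, hexagonal hub (34 mm across flats, 30 mm above the disc, a flat square to own x) and 19 mm bore; 0.18 kg. Origin: centre of the underside, own z up. Starts seated loosely on the stub shaft, not reaching the pinion.
- parts_dish: Round loose dark steel parts dish, 120 mm across the rim, 20 mm high, inner floor 4 mm above the bench and about 105 mm wide. Origin: centre of the underside.
- jar: Bystander: plastic jar with blue lid, 57 mm wide, 76 mm high. Origin: centre of the underside.
- fan: Bystander: black case fan lying flat, 80 x 80 x 25 mm. Origin: centre of the underside.
- spool: Bystander: small spool of solder, 61 x 70 x 32 mm. Origin: centre of the underside.
- bottle: Bystander: white squeeze bottle with a red spout, 58 mm wide, 160 mm high, standing near the work. Origin: centre of the underside.

How it is judged (in metres and radians):
On the way, in this order (a step that is already met when the one before it is completed fails the run):
1. the small gear lies flat in the dish, let go (horizontal distance between small_gear and parts_dish below 0.03 m and z of small_gear in the frame of parts_dish below 0.008 m and angle between small_gear's own z axis and vertical below 0.1 rad and contact force between small_gear and the fingers below 0.1 N), for 0.2 s.
2. the large gear is fully home on the stub shaft (horizontal distance between large_gear and stub_seat below 0.004 m and z of large_gear in the frame of stub_seat below 0.003 m), for 0.2 s.
At the end, for the whole second after the job is handed in: Large gear hub up on the stub shaft: within 4 mm of its axis, underside within 3 mm of the collar, level within 0.06 rad (so fully in mesh). Small gear flat in the dish, hub up within 0.1 rad, its middle within 30 mm of the dish's, underside within 8 mm of the dish's. Both at rest (all of step 2 and angle between large_gear's own z axis and vertical below 0.06 rad and linear speed of each of large_gear, small_gear below 0.02 m/s and horizontal distance between small_gear and parts_dish below 0.03 m and z of small_gear in the frame of parts_dish below 0.008 m and angle between small_gear's own z axis and vertical below 0.1 rad); the robot touches nothing.
It fails at once if the bottle, jar, fan or spool is pushed more than 30 mm (distance of any of jar, fan, spool, bottle from where it was at the start of the episode above 0.03 m).
It fails at once if the large gear is forced or dropped on the gear head with more than 60 N (contact force between large_gear and gear_head above 60 N).
It also fails if it takes over 61 s, if anything falls off the work surface, if the arm or the gripper's body presses on something with over 40 N, if the wrist force passes 120 N, or if a joint passes its speed limit or range.

## Working session

There is one attempt and no reset: what is moved stays moved. The work goes in short steps, each a Python script; the robot and the scene stay as the last script left them, time stands still between calls to the robot, and variables do not carry over. Pictures are saved under pics/ and viewed, at most 10 in all, crops included, and the job is handed in when it is done.

```bash
ls; mkdir -p pics; python3 - <<'E'
from station import arm,snapshot
import cv2,numpy as np
for n in("top","scene"):
    s=snapshot(n);cv2.imwrite(f"pics/{n}0.png",s["frame"][:,:,::-1]);np.savez(f"pics/{n}0.npz",**s)
    print(n,s["fx"],s["fy"],s["cx"],s["cy"],(-s["R"].T@s["t"]).round(1),s["R"].round(3).tolist())
print(arm.observe())
E
```

```text
pics
top 511.61317987094026 511.61317987094026 322.6873771618971 240.38272528754064 [ 342.9 -203.9  901.8] [[0.007, -1.0, 0.001], [-0.991, -0.007, -0.132], [0.132, -0.0, -0.991]]
scene 522.62102309015 522.62102309015 320.38593387999657 238.62456234365607 [ 50.9 564.5 462.9] [[-0.886, -0.464, 0.005], [-0.198, 0.37, -0.908], [0.419, -0.805, -0.42]]
{'clock': 0.1, 'q': array([-1.46311066e+00,  2.45788163e-01,  1.55892913e+00, -1.40663670e-05,
        1.33873759e+00, -1.74113904e-01]), 'qd': array([-0.00197903, -0.00210948, -0.00245418,  0.00070784, -0.00062074,
       -0.00174586]), 'effort': array([-2.05437855e-04, -4.30673647e+01, -3.27129614e+01, -1.43636994e-04,
        2.86614202e-03, -3.19064508e-07]), 'eef_pos': array([ 180.69096484, -623.83003582,  230.24253638]), 'tcp_rot': array([-3.10861567e+00, -4.40930152e-01, -7.56079136e-05]), 'ft_force': array([0.38507058, 0.12601982, 0.47506273]), 'ft_torque': array([-0.01302604,  0.04297707, -0.02128794]), 'gripper_force': 0.0, 'width': 85.2569059609273}
```

View pics/top0.png

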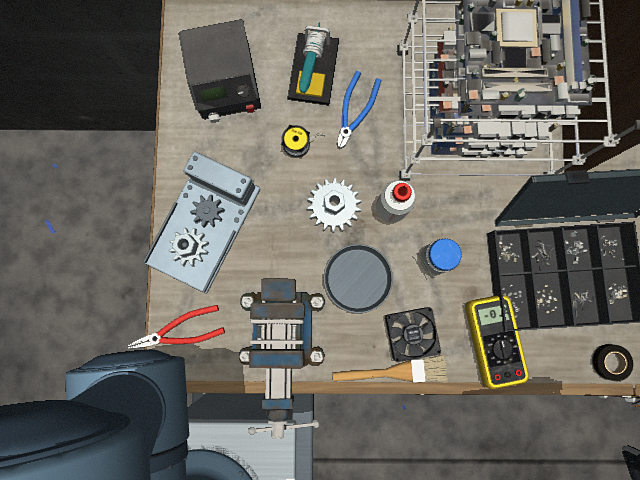

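View pics/scene0.png

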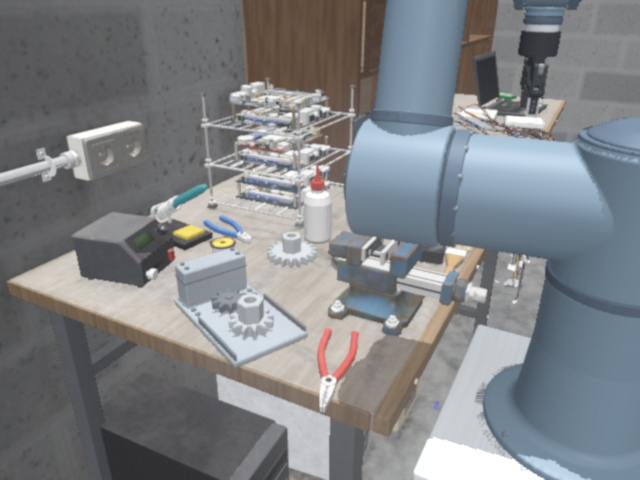

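The top view shows the small gear's hub at about (188,245), pinion (207,210), large gear hub (334,202), dish (358,278), bottle spout (402,192) and jar (445,255). I'll rectify patches at the known heights to get metric positions and tooth phases.

```bash
cat > h.py <<'E'
import numpy as np,cv2
from scipy.optimize import minimize
def load(n): return dict(np.load(n))
def proj(s,P):
    c=np.atleast_2d(P)@s["R"].T+s["t"]; return np.c_[s["fx"]*c[:,0]/c[:,2]+s["cx"],s["fy"]*c[:,1]/c[:,2]+s["cy"]]
def back(s,u,v,z):
    d=s["R"].T@np.array([(u-s["cx"])/s["fx"],(v-s["cy"])/s["fy"],1]);o=-s["R"].T@s["t"];return o+d*(z-o[2])/d[2]
def sample(s,x,y,z):
    "grey values at world points (arrays)"
    g=cv2.cvtColor(s["frame"],cv2.COLOR_RGB2GRAY).astype(np.float32)
    p=proj(s,np.c_[np.ravel(x),np.ravel(y),np.full(np.size(x),z)]).astype(np.float32)
    return cv2.remap(g,p[:,0],p[:,1],cv2.INTER_CUBIC).reshape(np.shape(x))
def ortho(s,cx,cy,z,half,ppm=4):
    "image with world +y left, +x up"
    n=int(2*half*ppm);r=(np.arange(n)+.5)/ppm-half
    X,Y=np.meshgrid(cx-r,cy-r,indexing="ij")
    p=proj(s,np.c_[X.ravel(),Y.ravel(),np.full(X.size,z)]).astype(np.float32)
    return cv2.remap(s["frame"],p[:,0].reshape(n,n),p[:,1].reshape(n,n),cv2.INTER_CUBIC)
def teeth(s,c,z,N,r0,r1):
    "tooth phase (world yaw of a tooth, deg mod 360/N) and strength"
    a=np.arange(720)*np.pi/360;R=np.arange(r0,r1,.5)
    A,RR=np.meshgrid(a,R)
    m=sample(s,c[0]+RR*np.cos(A),c[1]+RR*np.sin(A),z).mean(0)
    f=(m*np.exp(-1j*N*a)).mean();return np.degrees(-np.angle(f))/N, abs(f)
def fit(s,c,z,N,r0,r1,sgn=1):
    r=minimize(lambda p:-teeth(s,p,z,N,r0,r1)[1],c,method="Nelder-Mead",options=dict(initial_simplex=[[c[0]-3,c[1]-2],[c[0]+3,c[1]-2],[c[0],c[1]+3]],xatol=.05))
    ph,st=teeth(s,r.x,z,N,r0,r1);return r.x,ph,st
E
python3 - <<'E'
from h import *
s=load("pics/top0.npz")
L=back(s,334,206,14)[:2];S=back(s,188,246,28)[:2];P=back(s,207,210,28)[:2]
out={}
for n,c,z,N,a,b in(("L",L,14,18,41,48),("S",S,28,12,27,33),("P",P,28,10,21,28)):
    print(n,c.round(1),*fit(s,c,z,N,a,b)); out[n]=fit(s,c,z,N,a,b)[0]
d=out["P"]-out["S"];print("dist",np.hypot(*d),"yaw",np.degrees(np.arctan2(d[1],d[0])))
print("dish px",back(s,358,278,4),"bottle",back(s,402,192,160),"jar",back(s,445,255,76),"spool",back(s,296,141,32))
tiles=[cv2.resize(ortho(s,*out["L"],14,55),(266,266)),cv2.resize(ortho(s,*((out["S"]+out["P"])/2),28,75),(266,266)),cv2.resize(ortho(s,*back(s,358,278,4)[:2],20,70),(266,266))]
for t in tiles: cv2.line(t,(128,133),(138,133),(255,0,0));cv2.line(t,(133,128),(133,138),(255,0,0))
cv2.circle(tiles[0],(133,133),int(49*266/110),(255,0,0));cv2.circle(tiles[2],(133,133),int(60*266/140),(255,0,0))
cv2.imwrite("pics/o1.png",np.hstack(tiles)[:,:,::-1])
E
```

```text
L [ 522.1 -223.7] [ 527.49960738 -223.65445997] -1.5973316985340198 26.906846542502237
S [447.6  27.5] [445.44854104  24.20402323] -1.9411658802176603 23.059977653070032
P [510.7  -2.9] [508.68850667  -3.70251968] 5.580496953556176 35.2912471368412
dist 69.12357333171055 yaw -23.810916938011314
dish px [ 395.9392441  -266.42448759    4.        ] bottle [ 514.4412886  -321.06773509  160.        ] jar [ 429.90485054 -402.66989965   76.        ] spool [ 634.49285837 -155.93576294   32.        ]
```

View pics/o1.png

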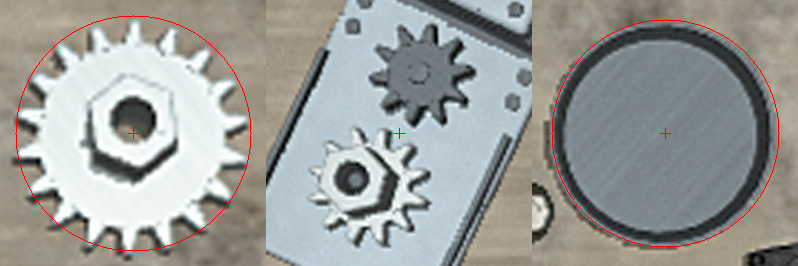

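The tiles confirm the geometry: the large gear centre is within about 1 mm of the fit, and the dish centre is at about (396,-266). The small gear and pinion fits are pulled a little toward the camera by the visible tooth sides, so I'll fit the hub-top hexagons for grasping. I'll also refine the head pose later, once the shaft is bare.

```bash
cat >> h.py <<'E'
def hexfit(s,c,z,yaws,apo=17,rng=5):
    "hub-top hexagon: inside minus outside brightness; yaws = candidate flat directions, deg"
    t=np.linspace(-8,8,17);best=[]
    def score(p,yw):
        e=0
        for k in range(6):
            a=np.radians(yw+60*k);n=np.array([np.cos(a),np.sin(a)]);m=np.array([-n[1],n[0]])
            q=lambda d:sample(s,p[0]+(apo+d)*n[0]+t*m[0],p[1]+(apo+d)*n[1]+t*m[1],z).mean()
            e+=min(abs(q(-1.5)-q(1.5)),40)
        return e
    for yw in yaws:
        r=max(((score((c[0]+i,c[1]+j),yw),c[0]+i,c[1]+j) for i in np.arange(-rng,rng+.1,1) for j in np.arange(-rng,rng+.1,1)))
        best.append((round(r[0],1),yw,round(r[1],1),round(r[2],1)))
    return sorted(best,reverse=True)
E
python3 - <<'E'
from h import *
s=load("pics/top0.npz")
print("S",hexfit(s,(447.5,28),58,np.arange(-30,30,4))[:5])
print("L",hexfit(s,(527,-223),44,np.arange(-30,30,4))[:5])
g=np.vstack
for u,v in((147,262),(208,291),(259,187)):print(back(s,u,v,10).round(1))
t=[cv2.resize(ortho(s,447.5,28,58,30),(390,390)),cv2.resize(ortho(s,527,-223,44,30),(390,390))]
cv2.imwrite("pics/o2.png",np.hstack(t)[:,:,::-1])
E
```

```text
S [(240, np.int64(18), np.float64(442.5), np.float64(23.0)), (np.float32(235.2), np.int64(22), np.float64(442.5), np.float64(23.0)), (np.float32(228.6), np.int64(-14), np.float64(442.5), np.float64(25.0)), (np.float32(225.1), np.int64(14), np.float64(442.5), np.float64(23.0)), (np.float32(224.2), np.int64(-10), np.float64(442.5), np.float64(25.0))]
L [(np.float32(222.5), np.int64(-18), np.float64(524.0), np.float64(-224.0)), (np.float32(220.6), np.int64(-22), np.float64(527.0), np.float64(-223.0)), (np.float32(220.2), np.int64(-26), np.float64(524.0), np.float64(-224.0)), (np.float32(211.3), np.int64(-14), np.float64(525.0), np.float64(-221.0)), (np.float32(209.5), np.int64(-30), np.float64(524.0), np.float64(-224.0))]
[421.1 102.8  10. ]
[371.3  -5.7  10. ]
[556.5 -89.9  10. ]
```

View pics/o2.png

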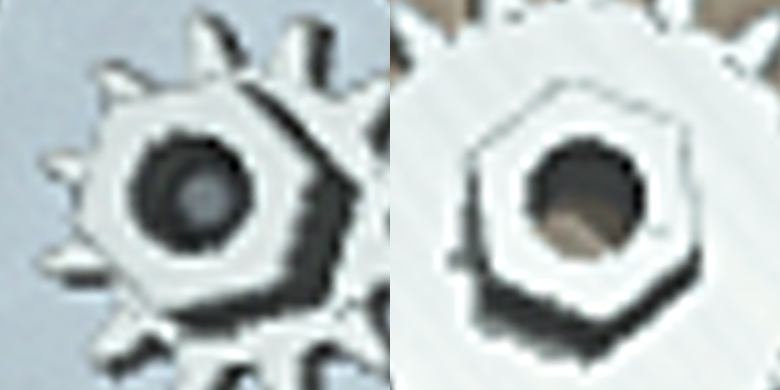

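Bore centres at hub-top height are (448, 28.5) for the small gear, with flats at about 5°, and (526.5,-223.4) for the large gear, with flats at -21°. The shaft is visible in the small bore. Next I'll pick up the small gear.

```bash
cat >> h.py <<'E'
from scipy.spatial.transform import Rotation as Ro
def down(psi): return (Ro.from_euler("z",psi+90,degrees=True)*Ro.from_euler("x",180,degrees=True)).as_rotvec()
E
python3 - <<'E'
from h import *
from station import arm,snapshot
def st(m):
    o=arm.observe();print(m,round(o["clock"],2),o["eef_pos"].round(1),"w",round(o["width"],1),"f",o["ft_force"].round(1),"g",round(o["gripper_force"],1))
r=down(5)
arm.grip(60,60)
arm.movep([448,28.5,150],r);st("above")
arm.servo_line([448,28.5,32],max_speed=120);st("at")
arm.grip(20,60);st("grip")
print(np.degrees(Ro.from_rotvec(arm.observe()["tcp_rot"]).as_matrix()[:2,1]))
arm.servo_line([448,28.5,110],max_speed=80);st("lift")
s=snapshot("scene");cv2.imwrite("pics/lift.png",s["frame"][:,:,::-1])
s=snapshot("top");np.savez("pics/top1.npz",**s);cv2.imwrite("pics/lift_top.png",s["frame"][:,:,::-1])
E
```

```text
above 2.99 [448.4  27.9 150.2] w 60.1 f [-0.2  0.7  0.7] g 0.0
at 4.12 [448.7  28.4  32.7] w 60.1 f [0.3 1.3 0.2] g 0.0
grip 4.47 [448.8  28.4  33. ] w 34.0 f [-2.2  0.5  6.4] g 59.6
[57.07681458  5.0037439 ]
lift 5.6 [447.5  28.6 109.4] w 33.8 f [ 0.7  0.4 -2.9] g 59.7
```

View pics/lift.png

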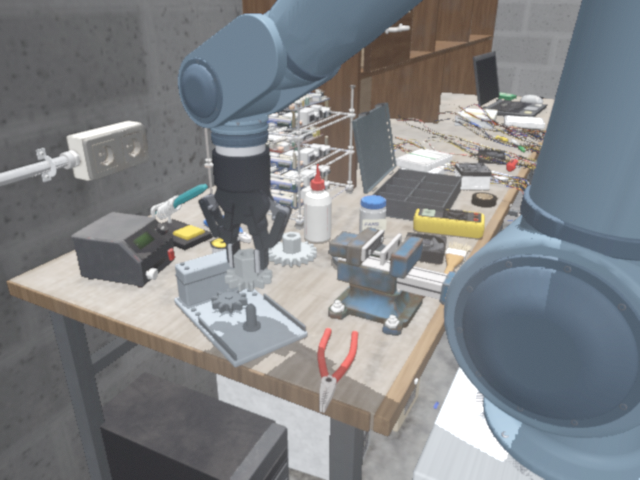

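The small gear is held level in the fingers and the bare shaft shows at about (252,316). I'll lay it in the dish.

```bash
python3 - <<'E'
from h import *
from station import arm,snapshot
def st(m):
    o=arm.observe();print(m,round(o["clock"],2),o["eef_pos"].round(1),"w",round(o["width"],1),"f",o["ft_force"].round(1),"g",round(o["gripper_force"],1))
arm.servo_line([448,28.5,150],max_speed=150)
r=down(-30)
arm.movep([396,-266,130],r);st("above dish")
arm.servo_line([396,-266,40],max_speed=100)
for z in (30,27,25,24,23,22):
    arm.servo_line([396,-266,z],max_speed=20)
    if arm.observe()["ft_force"][2]>3: break
st("down")
arm.grip(55);st("open")
arm.servo_line([396,-266,160],max_speed=150);st("up")
s=snapshot("top");np.savez("pics/top2.npz",**s);cv2.imwrite("pics/top2.png",s["frame"][:,:,::-1])
E
```

```text
above dish 7.27 [ 396.1 -265.   129.4] w 34.1 f [ 0.5  0.7 -1.4] g 59.8
down 10.02 [ 396.1 -266.1   23.7] w 33.9 f [-3.   2.6  4.4] g 60.3
open 10.36 [ 396.1 -266.1   23. ] w 54.8 f [ 0.9 -1.  -0.3] g 0.0
up 11.43 [ 395.5 -265.5  158.9] w 55.1 f [ 0.1 -0.8  0.1] g 0.0
```

View pics/top2.png

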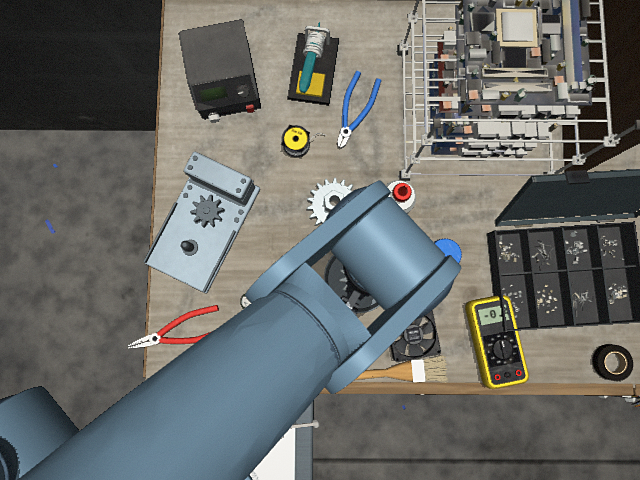

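The gear head is clear now, with the pinion at (207,210) and the bare shaft at (188,247). The dish is mostly hidden by the arm. I'll measure the shaft and pinion phase, overlaying a pose guess to check.

```bash
python3 - <<'E'
from h import *
s=load("pics/top2.npz")
yaw=-24.6
P0=np.array([510.9,-2.9])
for c in (P0,P0+[1,0],P0+[-1,0],P0+[0,1],P0+[0,-1]):
    print("pinion",c,[round(teeth(s,c,28,10,a,b)[0]+18,2) for a,b in((18,22),(21,25),(24,29))],round(teeth(s,c,28,10,21,28)[1],1))
k=6.5
def T(z,c,half=30):
    return cv2.resize(ortho(s,c[0],c[1],z,half),(390,390),interpolation=cv2.INTER_AREA)
S0=np.array([448,28.])
a=T(50,S0);b=T(28,P0,32)
for t in(a,b):cv2.line(t,(190,195),(200,195),(255,0,0));cv2.line(t,(195,190),(195,200),(255,0,0))
cv2.circle(b,(195,195),int(29*390/64),(255,0,0))
cv2.imwrite("pics/o3.png",np.hstack([a,b])[:,:,::-1])
E
```

```text
pinion [510.9  -2.9] [np.float64(4.98), np.float64(23.74), np.float64(23.63)] 24.6
pinion [511.9  -2.9] [np.float64(1.08), np.float64(24.37), np.float64(23.85)] 15.9
pinion [509.9  -2.9] [np.float64(4.36), np.float64(23.6), np.float64(23.53)] 30.8
pinion [510.9  -1.9] [np.float64(5.97), np.float64(23.44), np.float64(23.61)] 20.0
pinion [510.9  -3.9] [np.float64(23.57), np.float64(23.81), np.float64(23.57)] 25.9
```

View pics/o3.png

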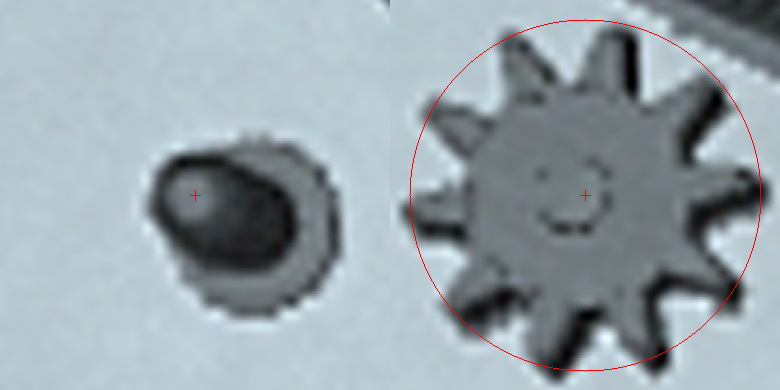

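Estimates so far: shaft top (447.8,28.8), pinion (510.5,-2.6), pinion tooth phase 23.6° mod 36. The head yaw is worth a sharper check from the plate edges before meshing.

```bash
python3 - <<'E'
from h import *
s=load("pics/top2.npz")
f=s["frame"].astype(np.float32); s2=dict(s); 
br=f[:,:,2]-f[:,:,0]   # blueness
def samp(x,y,z):
    p=proj(s,np.c_[x,y,np.full(len(x),z)]).astype(np.float32)
    return cv2.remap(br,p[:,0],p[:,1],cv2.INTER_LINEAR).ravel()
b=np.radians(-25);S=np.array([447.8,28.8]);ex=np.array([np.cos(b),np.sin(b)]);ey=np.array([-ex[1],ex[0]])
O=S+45*ex
def edge(along,across,z,lo,hi,pos):
    pts=[]
    d=np.arange(-9,9,.25)
    for u in np.arange(lo,hi,2):
        P=O+u*along+np.outer(pos+d,across); v=samp(P[:,0],P[:,1],z)
        g=v[:-8].copy(); g=v[8:]-v[:-8]; i=np.argmin(g) # falling blueness outward
        pts.append((u,pos+d[i]+1))
    pts=np.array(pts)
    for _ in range(4):
        k=np.polyfit(pts[:,0],pts[:,1],1);r=pts[:,1]-np.polyval(k,pts[:,0]);m=abs(r)<max(.7,1.5*np.median(abs(r)));pts=pts[m]
    return np.degrees(np.arctan(k[0])),k[1],len(pts),r.std()
print("left z10 (expect 62)",edge(ex,ey,10,-100,50,62))
print("right z10",edge(ex,-ey,10,-100,60,62))
print("right z0",edge(ex,-ey,0,-100,60,62))
print("near z10 (exp 105)",edge(ey,-ex,10,-55,55,105),"z0",edge(ey,-ex,0,-55,55,105))
E
```

```text
left z10 (expect 62) (np.float64(-1.1274582830292996), np.float64(61.927742928226955), 46, np.float64(0.41900715234682895))
right z10 (np.float64(0.42448935723544917), np.float64(63.70246132208155), 80, np.float64(0.34269249548730196))
right z0 (np.float64(0.4218306166419816), np.float64(61.5191297304421), 77, np.float64(0.3324928866653806))
near z10 (exp 105) (np.float64(-0.25061576337343044), np.float64(104.69562590187587), 55, np.float64(0.31949622859934357)) z0 (np.float64(-0.35127871116223025), np.float64(105.37122782458874), 54, np.float64(0.34085763146347775))
```

Head yaw comes out at about -25.6°, and the plate edges land at 62/62/105 mm, which confirms the shaft position. With pinion θ ≈ 13.2°, the target gear yaw is about -22.9°. Now I'll grasp the large gear.

```bash
python3 - <<'E'
from h import *
from station import arm,snapshot
def st(m):
    o=arm.observe();print(m,round(o["clock"],2),o["eef_pos"].round(1),"w",round(o["width"],1),"f",o["ft_force"].round(1),"g",round(o["gripper_force"],1))
c=[526.5,-223.4]
arm.movep([*c,160],down(-21.3));st("above")
arm.servo_line([*c,60],max_speed=120)
arm.servo_line([*c,18.5],max_speed=60);st("at")
arm.grip(20,60);st("grip")
arm.servo_line([*c,130],max_speed=100);st("lift")
arm.movep([447.8,28.8,130],down(-22.9));arm.pause(.2);st("over stub")
for n in("top","scene"):
    s=snapshot(n);np.savez(f"pics/{n}3.npz",**s);cv2.imwrite(f"pics/{n}3.png",s["frame"][:,:,::-1])
a=cv2.imread("pics/top3.png")[130:330,250:480];b=cv2.imread("pics/scene3.png")[180:370,140:340]
cv2.imwrite("pics/c3.png",np.hstack([cv2.resize(a,(400,400)),cv2.resize(b,(400,400))]))
E
```

```text
above 12.08 [ 526.3 -222.8  158.8] w 55.2 f [-0.8  1.2 -0.4] g 0.0
at 13.91 [ 526.7 -223.6   18.7] w 54.7 f [ 0.   0.  -0.3] g 0.0
grip 14.22 [ 527.1 -223.8   19.3] w 32.7 f [ 0.4 -0.9  3.3] g 60.9
lift 15.49 [ 526.  -223.1  129. ] w 33.3 f [-0.1 -0.4 -2.8] g 60.3
over stub 16.73 [448.4  27.8 130.2] w 32.9 f [-0.3 -0.2 -2.7] g 60.3
```

View pics/c3.png

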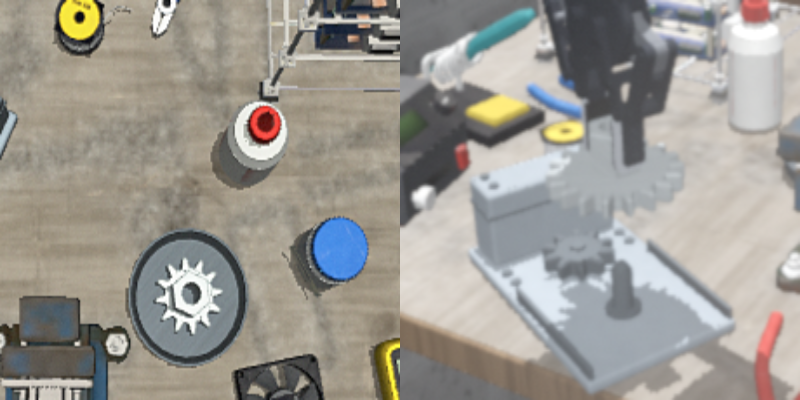

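The small gear sits centred in the dish, hub up, and bystanders are unmoved. The large gear is held level over the stub. I'll descend with force watching.

```bash
cat > dn.py <<'E'
from h import *
from station import arm,snapshot
def st(m):
    o=arm.observe();print(m,round(o["clock"],2),o["eef_pos"].round(1),"w",round(o["width"],1),"f",o["ft_force"].round(1),"t",o["ft_torque"].round(2))
    return o
def descend(x,y,z0,z1,psi,step=2,lim=6,speed=20):
    z=z0
    while z>z1:
        z=max(z-step,z1);arm.servo_line([x,y,z],down(psi),max_speed=speed)
        f=arm.observe()["ft_force"]
        if f[2]>lim or np.hypot(*f[:2])>12: break
    return st("stop")
E
python3 - <<'E'
from dn import *
x,y,p=447.8,28.8,-22.9
arm.servo_line([x,y,76],down(p),max_speed=100);st("76")
descend(x,y,76,50,p)
E
```

```text
76 17.52 [448.2  28.7  76.4] w 32.7 f [ 0.4  0.4 -2.1] t [-0.05  0.01 -0.01]
stop 20.77 [447.6  28.8  49.8] w 33.0 f [-0.4 -0.1 -3.6] t [-0.06 -0.02  0.03]
```

```bash
python3 - <<'E'
from dn import *
descend(447.8,28.8,50,32.5,-22.9,step=1,lim=4,speed=15)
s=snapshot("scene");cv2.imwrite("pics/s4.png",cv2.resize(s["frame"][180:370,140:340,::-1],(600,570)))
E
```

```text
stop 25.27 [447.9  28.8  32.7] w 32.8 f [-1.2  1.   1.2] t [ 0.04  0.32 -0.01]
```

It went all the way down with no resistance, and light contact at the collar height. Release, retreat and check.

```bash
python3 - <<'E'
from dn import *
arm.grip(52);st("open")
arm.servo_line([447.8,28.8,150],max_speed=100)
arm.movep([420,-300,260],down(-30));arm.pause(.3);st("away")
t=snapshot("top");s=snapshot("scene")
a=cv2.resize(t["frame"][140:300,130:290],(400,400));b=cv2.resize(s["frame"][220:370,160:310],(400,400))
cv2.imwrite("pics/c5.png",np.hstack([a,b])[:,:,::-1])
E
```

```text
open 25.64 [448.   28.8  32.6] w 52.3 f [ 0.  -0.1  1.4] t [ 0.04  0.02 -0.01]
away 28.57 [ 420.2 -299.3  259.8] w 51.9 f [ 0.1 -0.5 -0.3] t [ 0.07 -0.02  0.03]
```

View pics/c5.png

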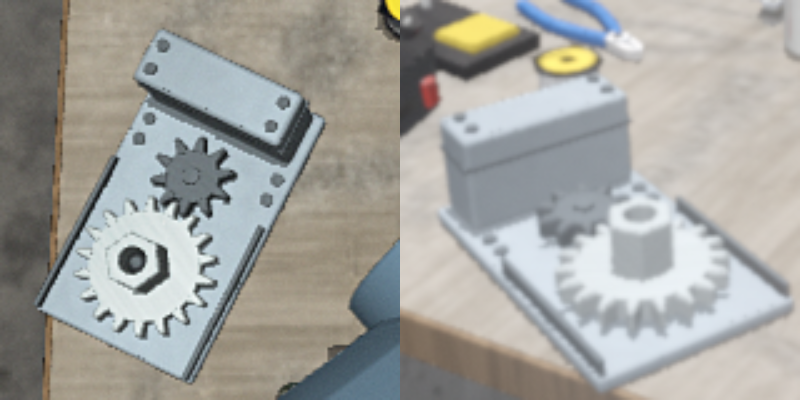

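Both views show the large gear level, hub up, meshed with the pinion and with its disc flush with the pinion's top.

```bash
python3 -c "
from station import order
print(order.sign_off())"
```

```text
the job is handed in; nothing more can be done
None
```

The job is handed in: the small gear lies hub up in the dish, and the large gear is meshed with the pinion and, going by height, contact force and both camera views, fully home on the stub shaft; the arm finished at about 29 s of the 61 s, but the sign-off returned no verdict.

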